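# Stack tapered offcuts into a level pipe rest

### The arm

A 7-joint arm with a two-finger parallel gripper is mounted at the origin on a cart in front of the work surface, level with it; the furniture and walls round the work are solid. World frame = base frame: x ahead of the robot, y to its left, z up, the work surface at z = 0. Lengths are in m, angles in rad, forces in N, time in s.
With the tool pointing down it reaches from about 0.4 to 0.75 m from the base axis. Payload 19.5 kg.
Tool frame: the origin (TCP) lies midway between the tips of the shut fingers; the grasp point (between the pads) lies robot.tcp_to_grasp behind it (robot.tcp_to_grasp is the distance from the TCP to the grasp point, in m); z points along the fingers, y is the line along which they close (so a half turn about z gives the same grasp; the last joint's range is limited). The gripper opens to 85 mm and grips with 20 to 120 N. Pads are 22 mm wide; open, the fingers measure 114 mm over their backs; the gripper's body (76 mm by 85 mm) begins 54 mm behind the grasp point. The pads swing forward as they close: fully open they stand 13 mm farther back than shut.
Start: joints at [1.084, 0.707, -0.028, 1.485, 0.022, 0.951, -0.075], TCP at [0.247, -0.519, 0.231] pointing down, gripper open.
Joint ranges: [-2.71, 2.71], [-0.32, 2.16], [-1.57, 1.52], [0, 2.45], [-1.46, 4.6], [0, 2.02], [-2.83, 2.83]. Speed limits (rad/s): [1.89, 1.89, 2.57, 2.57, 3.01, 3.01, 3.01].

### API

Orientations are given as a unit quaternion [w, x, y, z].
In Python, from station import robot gives the robot as it stands. The module is installed in compiled form; this text tells all that it offers.
- The arm moves only by the shell command python3 -m pendant 'ROWS' [FORCE]. ROWS is JSON, a list of rows, each a list of 7 numbers: the shift along the tool's x, y, z each as a share of 30 cm, from -1 to 1, then the turn, a rotation vector about the tool's x, y, z each as a share of 60 degrees, from -1 to 1, then the opening, from 0 (shut) to 1 (fully open). A call has exactly 5 rows; each row is the pose to reach, as a shift and turn from the pose commanded when the call began, along the tool's axes at that moment; what a row does not reach only later rows make up. A row lasts 1/8 s, in which the tool goes at most 62.5 mm and 10.7 degrees, less where a joint would pass 70% of its speed; a pose out of reach is approached as far as the arm can. A call with a number of a shift or a turn outside -1 to 1 is refused whole. A call with a gripper value outside its range is refused whole. The fingers move at their own pace and stop on an object; FORCE is the grip in N (left out, the last holds). Time passes only in rows, so rows that repeat a pose let the fingers close, or fill a call up. It gives the time, the measured TCP pose, the force, the opening and the grip force at its end, in the units of the state.
- robot.state(): the state, without advancing time (a new reading comes with each control period).
- robot.camera(name): name is "scene" or "top"; returns the picture (400x640x3 uint8, red, green, blue); there is no depth.
- robot.calibration(name): a dict with "intrinsics" (3x3 intrinsics, pixels), "R" (3x3) and "t" (3): a world point X has camera coordinates R X + t. Camera axes: x right, y down, z forward; pixel columns grow to the right and rows downward; lengths in m; the calibration is good to about 2 mm. A picture is of the moment at which its call begins. calibration takes no time and is no camera call.
- robot.close_job(): hands the job in; it is judged then, once.
The state is a dict: "clock": time; "joints": joint angles; "joint_vel": joint speeds; "joint_efforts": joint torques, N m; "position": TCP position; "eef_rot": TCP orientation; "force": force on the tool from outside, world axes, zero at the start; "torque": the same for the moment, N m; "width": opening from 0.0 (shut) to 1.0 (fully open); "gripper_force": force on a finger pad.
Only numpy, scipy, OpenCV 4.12 (cv2) and the standard library are available. Lean on these libraries where they do the work, as an engineer would, in place of code of your own. Each camera call takes 0.05 s, during which the arm holds its last target. There are 200 camera calls.

### The job

Build a level pipe rest from the three loose offcuts: set the pale tapered offcut centrally on the dark tapered one, along it, with its thick end over the dark one's thin end so that the top comes out level, and let go of it. Then set the notched block with its foot central on top of the pale one, in line with the stack (either way round), notch upward, and leave the stack standing by itself with the dark offcut flat on the cabinet. Do not disturb the roll of tape, the tape measure, the tin or the mug.

Things in the scene. Friction and masses are not known exactly. Their poses are not given: they have to be found in the camera images.
- base: dark brown tapered wood offcut, bottom of the stack, loose, 0.2 kg: 90 mm long (x), 54 mm wide (y), flat underside, upright sides. Upper face slopes 8 degrees (14 in 100): 21 mm thick at the -x end, 27 mm at the middle, 33 mm at the +x end, which is cut a little askew. Origin: middle of the underside; z up, +x to the thick end.
- base_top (a point): middle of the dark offcut's sloping face, 27 mm above its origin; z perpendicular to that face, x up the slope to the thick end. Room: the offcuts lie in the open, but blue pipes overhang the cabinet's left front at z = 0.30 to 0.35 m; an arm with an offset shoulder (the one that starts with joint 1 at -1.296) strikes them when joint 1 passes -1.26, and works with its gripper leaning 50 to 80 deg.
- wedge: pale tapered wood offcut, loose, 0.1 kg: 76 mm long (x), 44 mm wide (y, parallel upright sides to grip). Lies on its flat underside, which goes on the dark slope. Top slopes 8 degrees: 31 mm thick at the -x end (askew), 36 at the middle, 41 at the +x end; dark knot in it towards the thick end. Origin: middle of the underside; z perpendicular to it, +x to the thick end. Mass centre: x = +2 mm.
- wedge_top (a point): middle of the pale offcut's upper face, 36 mm from its origin along the pale offcut's z; z is perpendicular to that upper face (so it is upright when the top is level), x runs along the face towards the thick end.
- saddle: mid-brown notched wood block, 0.12 kg, loose, stands foot down, 46 mm high, 40 mm wide (y, parallel upright sides to grip). Foot: x = -28 to +28 mm, flat underside; above it in the top a V notch across the block at x = 0, 32 mm wide, 12 mm deep. A nose overhangs from x = +28 to +55 mm, 20 to 46 mm up. Origin: middle of the foot's underside; z up. Centre of mass at x = +8 mm.
- tape_roll: roll of grey tape lying flat, 78 mm across, 24 mm high; origin under its centre. Bystander.
- tape_measure: black and yellow tape measure lying flat, 73 x 92 x 33 mm; origin under its centre. Bystander.
- tin: red and white round tin, 78 mm across, 78 mm high; origin under its centre. Bystander.
- mug: cream mug, 90 mm across, 126 mm with the handle, 96 mm high; origin under its centre. Bystander.
There are look-alikes about, which are no part of the job. What is shaped like the saddle but red is not meant.

How it is judged:
By the outcome, as a careful person would: the job done as asked, in the order asked, and still so for the second after the job is handed in, with the robot touching nothing.
It also fails if it takes over 48 s, if anything falls off the work surface, if the arm or the gripper's body presses on something with over 40 N, if the wrist force passes 120 N, or if a joint passes its speed limit or range.

## Working session

There is one attempt and no reset: what is moved stays moved. The work goes in short steps, Python scripts to look and compute and a shell command to move; the robot and the scene stay as the last step left them, time stands still between calls to the robot, and variables do not carry over. Pictures are saved under pics/ and viewed, at most 10 in all, crops included, and the job is handed in when it is done.

```bash
mkdir -p pics; python3 - <<'E'
from station import robot
import cv2,numpy as np
s=robot.state(); print({k:np.round(v,3).tolist() for k,v in s.items()}, robot.tcp_to_grasp)
for n in("scene","top"):
    im=robot.camera(n); cv2.imwrite(f"pics/{n}0.png",im[:,:,::-1]); c=robot.calibration(n); print(n,np.round(c["intrinsics"],1).tolist(),np.round(c["R"],3).tolist(),np.round(c["t"],3).tolist())
a=[cv2.imread(f"pics/{n}0.png") for n in("scene","top")]
E
```

```text
{'clock': 0.0, 'joints': [1.084, 0.707, -0.028, 1.485, 0.022, 0.951, -0.076], 'joint_vel': [0.001, 0.0, -0.001, -0.001, 0.0, 0.001, 0.0], 'joint_efforts': [0.001, -88.321, 1.235, -23.617, 0.017, 0.006, 0.0], 'position': [0.247, -0.519, 0.231], 'eef_rot': [-0.001, 0.975, 0.221, -0.0], 'force': [-0.917, 0.451, 0.408], 'torque': [0.011, -0.024, 0.043], 'gripper_force': 0.0, 'width': 0.996} 0.0187
scene [[478.4, 0.0, 322.6], [0.0, 478.4, 199.2], [0.0, 0.0, 1.0]] [[0.726, -0.688, -0.005], [-0.389, -0.406, -0.827], [0.567, 0.602, -0.562]] [-0.43, 0.225, 0.974]
top [[500.8, 0.0, 316.6], [0.0, 500.8, 195.7], [0.0, 0.0, 1.0]] [[0.003, -1.0, 0.004], [-0.989, -0.003, -0.146], [0.146, -0.004, -0.989]] [-0.085, 0.509, 1.005]
```

View pics/scene0.png

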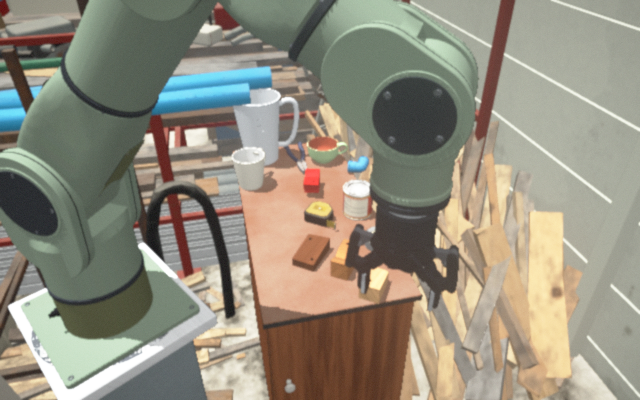

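View pics/top0.png

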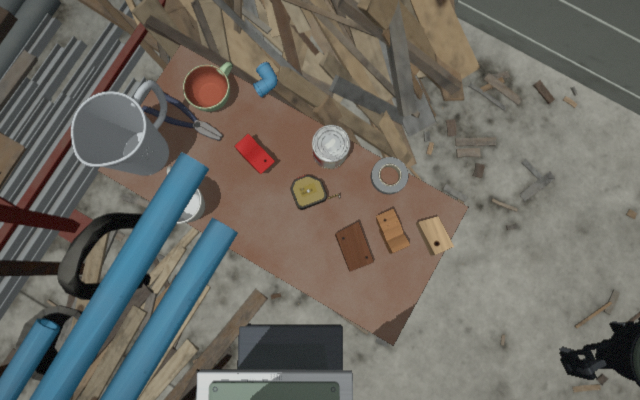

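Top view: the dark tapered offcut is at (355,245), the mid-brown notched block at (393,230) and the pale offcut with a knot at (435,234). The red block at (256,153) is the look-alike. I'll confirm these in one enlarged crop.

```bash
python3 - <<'E'
import cv2,numpy as np
a=cv2.imread("pics/top0.png")[195:285,325:465]; b=cv2.imread("pics/scene0.png")[225:305,280:400]
a=cv2.resize(a,None,fx=5.4,fy=5.4,interpolation=cv2.INTER_CUBIC)[:,:780]
print(a.shape)
cv2.imwrite("pics/crop0.png",a)
E
```

```text
(486, 756, 3)
```

View pics/crop0.png

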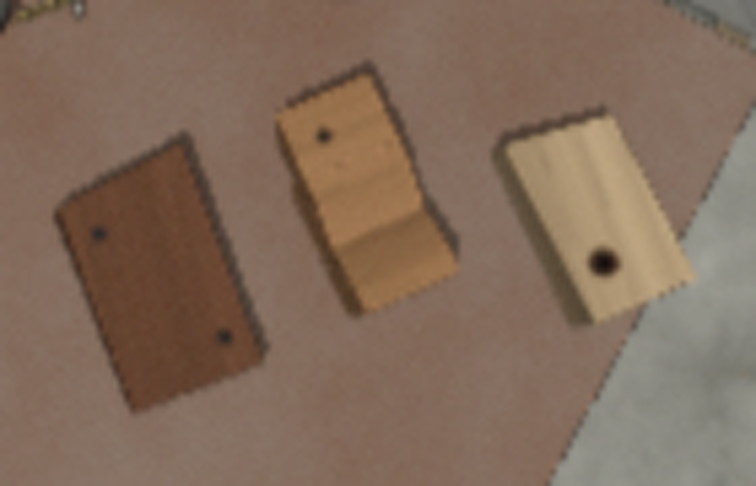

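```bash
cat > h.py <<'E'
from station import robot
import cv2,numpy as np
from scipy.spatial.transform import Rotation as Ro
def ray(n,p):
    c=robot.calibration(n);R=np.array(c["R"]);t=np.array(c["t"])
    d=R.T@np.linalg.solve(np.array(c["intrinsics"]),[p[0],p[1],1]); return -R.T@t,d
def on(n,p,z):
    C,d=ray(n,p); return C+d*(z-C[2])/d[2]
def tri(p,q):
    C1,d1=ray("top",p);C2,d2=ray("scene",q)
    k=np.linalg.lstsq(np.c_[d1,-d2],C2-C1,rcond=None)[0]; a,b=C1+k[0]*d1,C2+k[1]*d2
    return (a+b)/2,np.linalg.norm(a-b)
def proj(n,X):
    c=robot.calibration(n); q=np.array(c["intrinsics"])@(np.array(c["R"])@X+c["t"]); return q[:2]/q[2]
def shot(n,name):
    im=robot.camera(n)[:,:,::-1].copy(); cv2.imwrite(f"pics/{name}.png",im); return im
def tool():
    s=robot.state(); return np.array(s["position"]),Ro.from_quat(np.roll(s["eef_rot"],-1))
def go(P,Q):
    "shares to type for pose P, rotation Q"
    p,r=tool(); print("shift",np.round(r.inv().apply(np.array(P)-p)/.3,4),"turn",np.round((r.inv()*Q).as_rotvec()/np.radians(60),4),"clock",robot.state()["clock"])
E
python3 - <<'E'
from h import *
o=np.array([325,195])
f=lambda x,y:o+(np.array([x,y])-2.2)/5.4
for nm,cs,z in [("base",[(57,212),(187,135),(265,350),(133,410)],.027),("wedge",[(505,148),(608,113),(697,280),(590,322)],.036),("saddle",[(277,112),(372,65),(458,268),(363,312)],.046)]:
    w=np.array([on("top",f(*c),z) for c in cs]); print(nm,np.round(w[:,:2]*1000).tolist(),"mid",np.round(w.mean(0)*1000),
     "edge len",np.round(np.linalg.norm(w-np.roll(w,-1,0),axis=1)*1000), "ang long",np.round([np.degrees(np.arctan2(*(w[0]-w[3])[1::-1])),np.degrees(np.arctan2(*(w[1]-w[2])[1::-1]))],1))
b=cv2.imread("pics/scene0.png")[225:305,280:400]
cv2.imwrite("pics/crop1.png",cv2.resize(b,None,fx=6.5,fy=6.5,interpolation=cv2.INTER_CUBIC))
E
```

```text
base [[431.0, -123.0], [460.0, -173.0], [378.0, -202.0], [355.0, -151.0]] mid [ 406. -162.   27.] edge len [59. 87. 56. 81.] ang long [20.9 19.4]
wedge [[455.0, -294.0], [469.0, -334.0], [405.0, -366.0], [389.0, -325.0]] mid [ 429. -330.   36.] edge len [42. 71. 44. 73.] ang long [24.8 26.5]
saddle [[467.0, -206.0], [486.0, -242.0], [409.0, -273.0], [392.0, -237.0]] mid [ 438. -240.   46.] edge len [41. 83. 40. 82.] ang long [22.5 21.9]
```

View pics/crop1.png

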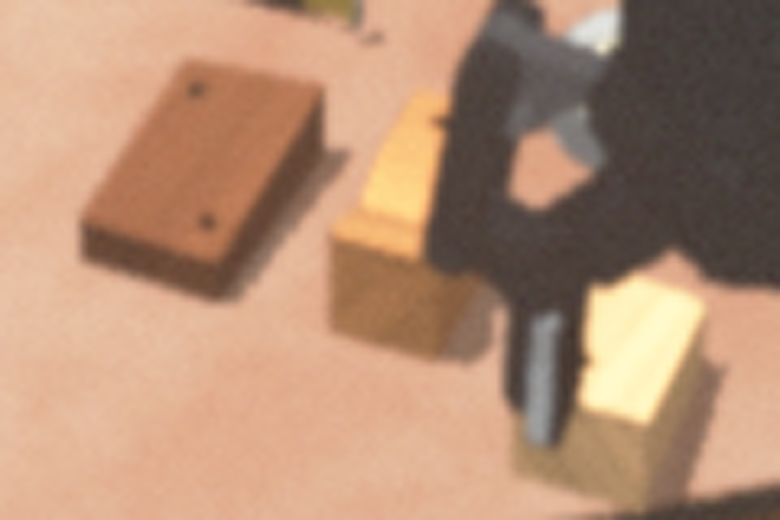

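Scene crop: the base's far end has the taller edge (about 55 against 36 px), so its thick end points to world +x at about 20°. The pale one's knot and thick end are at the near end (yaw about 205°), and the saddle's nose points away. The three parts are confirmed, so next I refine their poses using the right corner heights.

```bash
cat > est.py <<'E'
from h import *
o=np.array([325,195]); f=lambda x,y:o+(np.array([x,y])-2.2)/5.4
T=lambda c,z:on("top",f(*c),z)[:2]
def pose(a,b,c,d,zf,zn,off):   # a,b far end; c,d near end (c next to b); origin = near mid + off along the axis
    A,B,C,D=T(a,zf),T(b,zf),T(c,zn),T(d,zn)
    u=(A-D)/np.linalg.norm(A-D)+(B-C)/np.linalg.norm(B-C); u/=np.linalg.norm(u)
    return (C+D)/2+off*u, (A+B)/2, np.degrees(np.arctan2(u[1],u[0])), np.linalg.norm((A+B-C-D)/2)
for nm,args in dict(base=((57,212),(187,135),(265,350),(133,410),.033,.021,.045),wedge=((505,148),(608,113),(697,280),(590,322),.031,.041,.038),saddle=((277,112),(372,65),(458,268),(363,312),.046,.046,.028)).items():
    p,fm,y,L=pose(*args); print(nm,np.round(p*1000,1),"farmid",np.round(fm*1000,1),"yaw",round(y,1),"len",round(L*1000,1))
E
python3 est.py; python3 - <<'E'
from h import *
g=lambda x,y:np.array([280,225])+(np.array([x,y])-2.7)/6.5
o=np.array([325,195]); f=lambda x,y:o+(np.array([x,y])-2.2)/5.4
for a,b in [((57,212),(185,62)),((187,135),(322,88)),((265,350),(217,263)),((133,410),(83,222)),((98,233),(197,90)),((225,337),(207,221))]: 
    X,e=tri(f(*a),g(*b)); print(np.round(X*1000),round(e*1000,1))
go([.428,-.331,.13],Ro.from_euler("z",25.5,degrees=True)*Ro.from_euler("x",180,degrees=True))
E
```

```text
base [ 408.8 -161.3] farmid [ 445.  -147.5] yaw 20.9 len 83.8
wedge [ 431.4 -328.8] farmid [ 462.2 -315.3] yaw 23.6 len 71.7
saddle [ 426.2 -244.5] farmid [ 476.5 -224. ] yaw 22.2 len 82.4
[ 430. -122.   30.] 0.7
[ 457. -170.   31.] 7.2
[ 376. -202.   18.] 5.2
[ 355. -152.   18.] 0.1
[ 422. -138.   31.] 0.9
[ 382. -187.   24.] 1.4
shift [ 0.8131 -0.3058  0.3366] turn [-0.0009  0.     -0.0003] clock 0.1
```

```bash
python3 -m pendant '[[0.2,-0.08,0.08,0,0,0.0,0.8],[0.4,-0.155,0.16,0,0,0.01,0.8],[0.6,-0.23,0.25,0,0,0.02,0.8],[0.81,-0.3,0.34,0,0,0.025,0.8],[0.81,-0.3,0.34,0,0,0.025,0.8]]' 60; python3 - <<'E'
from h import *
go([.4295,-.3295,.006],Ro.from_euler("z",24,degrees=True)*Ro.from_euler("x",180,degrees=True))
a=shot("scene","s1"); b=shot("top","t1")
cv2.imwrite("pics/v1.png",np.hstack([cv2.resize(a[200:320,270:430],None,fx=3,fy=3),cv2.resize(b[190:310,340:450],None,fx=2.9,fy=3)])[:, :800])
E
```

```text
clock: 0.72
position: [0.4298, -0.3302, 0.1279]
eef_rot: [-0.001, 0.978, 0.209, -0.0]
force: [-0.1, -1.2, 0.6]
width: 0.799
gripper_force: 0.0
shift [-1.000e-04 -1.700e-03  4.064e-01] turn [-0.002  -0.      0.0029] clock 0.725
```

View pics/v1.png

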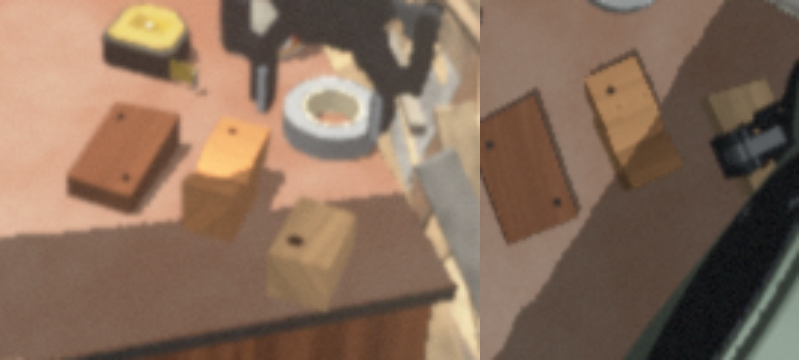

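The pale wedge, saddle and base are all clear in the scene view, and the gripper is high over the wedge. Descending.

```bash
python3 -m pendant '[[0,-0.002,0.12,0,0,0,0.8],[0,-0.002,0.24,0,0,0,0.8],[0,-0.002,0.33,0,0,0,0.8],[0,-0.002,0.38,0,0,0,0.8],[0,-0.002,0.405,0,0,0,0.8]]'; python3 -m pendant '[[0,0,0,0,0,0,0.45],[0,0,0,0,0,0,0.3],[0,0,0,0,0,0,0.2],[0,0,0,0,0,0,0.2],[0,0,0,0,0,0,0.2]]' 60; python3 - <<'E'
from h import *
a=shot("scene","s2"); b=shot("top","t2")
cv2.imwrite("pics/v2.png",np.hstack([cv2.resize(a[200:320,290:430],None,fx=3,fy=3),cv2.resize(b[190:310,340:460],None,fx=3,fy=3)])[:, :800])
E
```

```text
clock: 1.45
position: [0.4275, -0.333, 0.0075]
eef_rot: [-0.0, 0.978, 0.208, -0.0]
force: [0.4, -0.1, -0.4]
width: 0.798
gripper_force: 0.0
clock: 2.08
position: [0.4281, -0.3329, 0.0087]
eef_rot: [0.0, 0.978, 0.208, 0.0]
force: [-1.2, 0.1, 8.2]
width: 0.505
gripper_force: 62.0
```

View pics/v2.png

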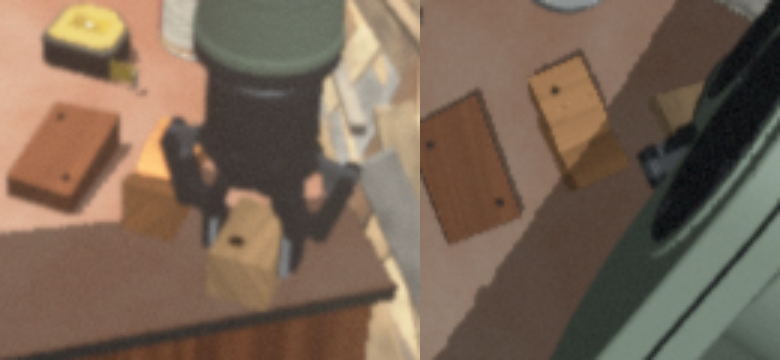

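The wedge is gripped squarely at 43 mm opening, knot end towards the camera. Lifting, then working out the placing pose.

```bash
python3 -m pendant '[[0,0,-0.06,0,0,0,0.2],[0,0,-0.16,0,0,0,0.2],[0,0,-0.26,0,0,0,0.2],[0,0,-0.36,0,0,0,0.2],[0,0,-0.36,0,0,0,0.2]]' ; cat >> h.py <<'E'
B=np.array([.4088,-.1613,0]); BY=20.9
def place(dx,h,up):
    "tool pose with wedge seated on base, TCP dx toward thick wedge end, h above its underside, raised up"
    Q=Ro.from_euler("z",BY,degrees=True)*Ro.from_euler("y",-8,degrees=True)*Ro.from_euler("x",180,degrees=True)
    M=Q.as_matrix(); return B+[0,0,.027+up]-M[:,0]*dx-M[:,2]*h,Q
E
python3 - <<'E'
from h import *
print(robot.state()["position"],place(.0047,.0087,.06)[1].as_matrix().round(2)); go(*place(.0047,.0087,.06))
# where wedge points should appear if dx=4.7
p,r=tool()
for dx in (0,.0047,.009):
  for X in [(.038,.022,.041),(.038,-.022,.041),(.038,.022,0),(.038,-.022,0)]:
    q=p+r.apply([-(X[0]-dx),X[1],-(X[2]-.0087)]); print(dx,X,proj("scene",q).round(1))
im=shot("scene","s3"); u=proj("scene",p).astype(int); print(u); c=im[u[1]-50:u[1]+50,u[0]-65:u[0]+65]; cv2.imwrite("pics/v3.png",cv2.resize(c,None,fx=6,fy=6,interpolation=cv2.INTER_CUBIC))
E
```

```text
clock: 2.8
position: [0.4285, -0.3333, 0.1187]
eef_rot: [0.001, 0.978, 0.208, 0.001]
force: [-0.4, 0.7, -1.3]
width: 0.506
gripper_force: 61.2
[ 0.42853433 -0.33325075  0.1187489 ] [[ 0.93  0.36  0.13]
 [ 0.35 -0.93  0.05]
 [ 0.14  0.   -0.99]]
shift [ 0.1532 -0.5517  0.0777] turn [-0.0004  0.1312  0.0515] clock 2.8
0 (0.038, 0.022, 0.041) [384.  248.7]
0 (0.038, -0.022, 0.041) [361.7 243.1]
0 (0.038, 0.022, 0) [382.7 265.1]
0 (0.038, -0.022, 0) [360.9 259.4]
0.0047 (0.038, 0.022, 0.041) [384.8 247.2]
0.0047 (0.038, -0.022, 0.041) [362.5 241.6]
0.0047 (0.038, 0.022, 0) [383.4 263.6]
0.0047 (0.038, -0.022, 0) [361.7 257.9]
0.009 (0.038, 0.022, 0.041) [385.4 245.8]
0.009 (0.038, -0.022, 0.041) [363.2 240.3]
0.009 (0.038, 0.022, 0) [384.  262.2]
0.009 (0.038, -0.022, 0) [362.4 256.5]
[377 246]
```

View pics/v3.png

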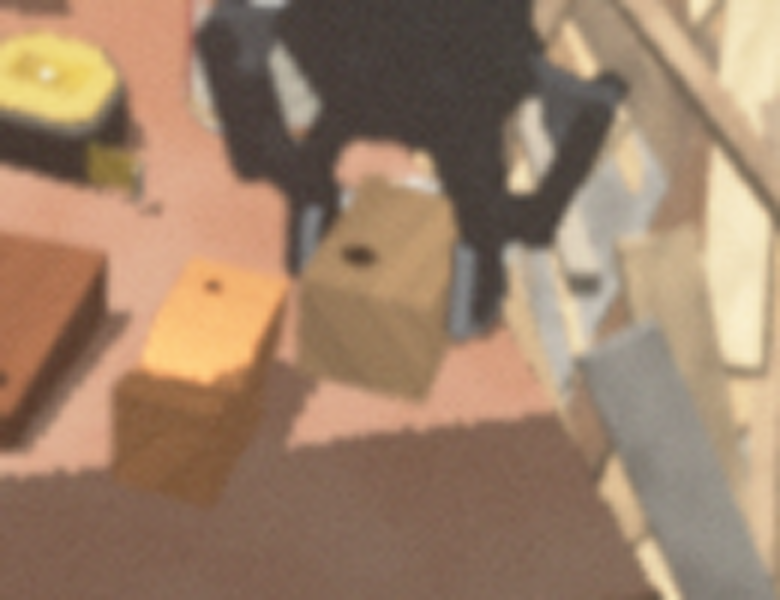

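Crop: the wedge's thick end face is towards the camera at (362–384, 243–263) px in the full picture. That agrees with the TCP being about 4–5 mm towards the thick end. Carrying it over the base with the 8° pitch.

```bash
python3 -m pendant '[[0.04,-0.14,0.0,0,0.03,0.01,0.2],[0.08,-0.28,0.0,0,0.065,0.025,0.2],[0.12,-0.42,0.04,0,0.1,0.04,0.2],[0.153,-0.552,0.078,0,0.131,0.051,0.2],[0.153,-0.552,0.078,0,0.131,0.051,0.2]]' ; python3 -m pendant '[[0,0,0,0,0,0,0.2],[0,0,0,0,0,0,0.2],[0,0,0,0,0,0,0.2],[0,0,0,0,0,0,0.2],[0,0,0,0,0,0,0.2]]'; python3 - <<'E'
from h import *
go(*place(.0045,.0087,.06));go(*place(.0045,.0087,.004))
im=shot("scene","s4"); b=shot("top","t4")
# base outline edges from the top picture t1-free: mask of dark base in top0
t=cv2.imread("pics/top0.png"); hsv=cv2.cvtColor(t,cv2.COLOR_BGR2HSV); r=hsv[215:278,330:382]; print(hsv[245,352],hsv[270,335])
cv2.imwrite("pics/v4.png",np.hstack([cv2.resize(im[190:290,270:400],None,fx=4,fy=4,interpolation=cv2.INTER_CUBIC),cv2.resize(b[190:290,330:400],None,fx=4,fy=4)]))
E
```

```text
clock: 3.48
position: [0.4013, -0.1605, 0.0918]
eef_rot: [-0.016, 0.981, 0.182, 0.066]
force: [1.2, -0.9, -0.4]
width: 0.506
gripper_force: 61.4
clock: 4.1
position: [0.4024, -0.1628, 0.0924]
eef_rot: [-0.014, 0.981, 0.181, 0.067]
force: [0.0, -0.3, -1.2]
width: 0.506
gripper_force: 61.4
shift [ 0.0039  0.0029 -0.0082] turn [-0.0036  0.0024 -0.    ] clock 4.1
shift [-0.0216  0.0036  0.1768] turn [-0.0036  0.0024 -0.    ] clock 4.1
[ 11 136 101] [ 11  73 130]
```

View pics/v4.png

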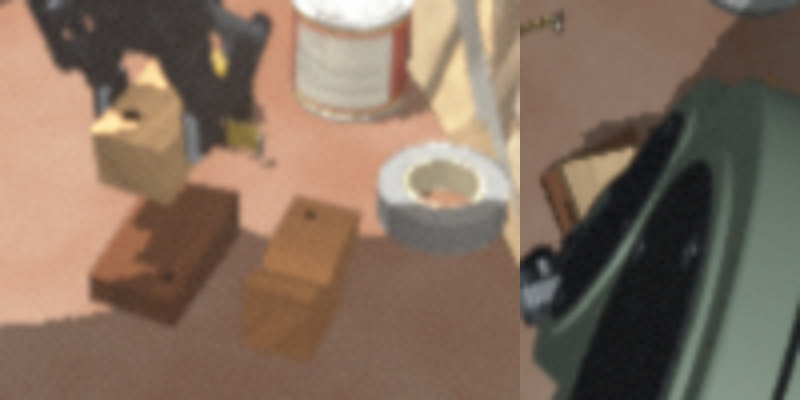

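The wedge hangs over the base with its thick end towards the base's thin end. Before lowering I'll refine the base outline with a saturation mask from the first top picture.

```bash
python3 - <<'E'
from h import *
t=cv2.imread("pics/top0.png"); t=cv2.resize(t[200:285,325:385],None,fx=8,fy=8,interpolation=cv2.INTER_CUBIC); h=cv2.cvtColor(t,cv2.COLOR_BGR2HSV)
m=((h[:,:,1]>103)).astype(np.uint8)
m=cv2.morphologyEx(m,cv2.MORPH_OPEN,np.ones((25,25)));m=cv2.morphologyEx(m,cv2.MORPH_CLOSE,np.ones((25,25)))
c=max(cv2.findContours(m,0,2)[0],key=cv2.contourArea)
p=cv2.approxPolyDP(c,20,True)[:,0]; print(p.tolist(),cv2.contourArea(c)/64)
# line fits to the contour stretches between corners
c=c[:,0].astype(float); idx=[int(np.argmin(np.linalg.norm(c-q,axis=1))) for q in p]
L=[]
for i,j in zip(idx,idx[1:]+idx[:1]):
    s=np.roll(c,-i,0)[:(j-i)%len(c)]; k=len(s)//8; L.append(cv2.fitLine(s[k:-k].astype(np.float32),cv2.DIST_HUBER,0,.01,.01).ravel())
C=[]
for a,b in zip([L[-1]]+L[:-1],L):
    k=np.linalg.solve(np.c_[a[:2],-b[:2]],b[2:]-a[2:]); C.append(([325,200]+(a[2:]+k[0]*a[:2]-3.5)/8))
w=[]
for q in C:
    x=on("top",q,.027)[0]; w.append(on("top",q,.033 if x>.41 else .021)*1000); 
w=np.array(w); print(np.round(w,1).tolist(), np.round(np.linalg.norm(w-np.roll(w,-1,0),axis=1),1))
for i in range(4): d=np.roll(w,-1,0)[i]-w[i]; print(round(np.degrees(np.arctan2(d[1],d[0])),1))
E
```

```text
[[274, 179], [88, 269], [195, 563], [382, 497]] 1093.9140625
[[457.2, -170.5, 33.0], [431.7, -121.1, 33.0], [354.5, -151.8, 21.0], [373.7, -202.0, 21.0]] [55.6 83.9 53.8 90.1]
117.3
-158.3
-69.1
20.7
```

```bash
sed -i 's/^B=.*/B=np.array([.4066,-.1610,0]); BY=21.0/' h.py; python3 - <<'E'
from h import *
go(*place(.0045,.0087,.03));go(*place(.0045,.0087,.003))
E
```

```text
shift [-0.0163 -0.0001  0.09  ] turn [-0.0034  0.0024 -0.0016] clock 4.2
shift [-0.0286  0.0003  0.1792] turn [-0.0034  0.0024 -0.0016] clock 4.2
```

```bash
python3 -m pendant '[[-0.008,0,0.04,-0.003,0.002,-0.002,0.2],[-0.016,0,0.09,-0.003,0.002,-0.002,0.2],[-0.023,0,0.135,-0.003,0.002,-0.002,0.2],[-0.028,0,0.174,-0.003,0.002,-0.002,0.2],[-0.028,0,0.174,-0.003,0.002,-0.002,0.2]]' ; python3 - <<'E'
from h import *
go(*place(.0045,.0087,0));print(robot.state()["force"])
E
```

```text
clock: 4.82
position: [0.4128, -0.1699, 0.0496]
eef_rot: [-0.019, 0.981, 0.183, 0.059]
force: [-0.4, 0.4, -0.9]
width: 0.505
gripper_force: 61.9
shift [-0.0334 -0.0344  0.0453] turn [-0.0159  0.015   0.0002] clock 4.825
[-0.44715156  0.36644425 -0.87235972]
```

```bash
python3 - <<'E'
from h import *
s=robot.state(); print(np.round(s["joints"],3),np.round(s["joint_vel"],2))
E
```

```text
[ 4.560e-01  8.770e-01 -1.250e-01  2.188e+00 -4.060e-01  1.000e-03
 -4.170e-01] [-0.   -0.01  0.    0.01 -0.58  0.    0.58]
```

Lowering stopped because joint 6 reached its 0 limit: at this short reach an 8° outward lean isn't possible. I'll back up and use about a 4° lean. Then I'll press with a light grip so the wedge pivots in the pads until it seats on the slope.

```bash
cat >> h.py <<'E'
def place2(th,up,dx=.0045,h=.0087):
    Ry=lambda a:Ro.from_euler("z",BY,degrees=True)*Ro.from_euler("y",-a,degrees=True)*Ro.from_euler("x",180,degrees=True)
    M=Ry(8).as_matrix(); g=robot.tcp_to_grasp
    G=B+[0,0,.027+up]-M[:,0]*dx-M[:,2]*(h+g); return G+Ry(th).as_matrix()[:,2]*g,Ry(th)
E
python3 -m pendant '[[0,0,-0.05,0,0,0,0.2],[0,0,-0.10,0,-0.02,0,0.2],[0,0,-0.13,0,-0.05,0,0.2],[0,0,-0.13,0,-0.067,0,0.2],[0,0,-0.13,0,-0.067,0,0.2]]'; python3 -m pendant '[[0,0,0,0,0,0,0.2],[0,0,0,0,0,0,0.2],[0,0,0,0,0,0,0.2],[0,0,0,0,0,0,0.2],[0,0,0,0,0,0,0.2]]'; python3 - <<'E'
from h import *
print(np.round(robot.state()["joints"],3)); go(*place2(4,.03));go(*place2(4,.005))
E
```

```text
clock: 5.45
position: [0.4084, -0.1717, 0.0886]
eef_rot: [-0.013, 0.983, 0.184, 0.025]
force: [-0.9, 0.2, -1.2]
width: 0.501
gripper_force: 62.0
clock: 6.08
position: [0.4079, -0.1719, 0.0891]
eef_rot: [-0.013, 0.983, 0.183, 0.025]
force: [-0.3, 0.2, -0.9]
width: 0.504
gripper_force: 62.0
[ 0.335  0.79   0.044  2.131 -0.395  0.208 -0.45 ]
shift [-0.0187 -0.0341  0.0804] turn [-0.016   0.0153  0.0015] clock 6.075
shift [-0.0232 -0.0327  0.1636] turn [-0.016   0.0153  0.0015] clock 6.075
```

```bash
python3 -m pendant '[[-0.006,-0.01,0.02,-0.008,0.008,0,0.2],[-0.012,-0.02,0.04,-0.016,0.015,0,0.2],[-0.018,-0.034,0.08,-0.016,0.015,0,0.2],[-0.018,-0.034,0.08,-0.016,0.015,0,0.2],[-0.018,-0.034,0.08,-0.016,0.015,0,0.2]]'; python3 - <<'E'
from h import *
print(np.round(robot.state()["joints"],3)); go(*place2(4,.03));go(*place2(4,.006));go(*place2(4,.0))
E
```

```text
clock: 6.7
position: [0.4005, -0.1636, 0.0653]
eef_rot: [-0.006, 0.983, 0.183, 0.034]
force: [0.4, 0.3, -0.9]
width: 0.501
gripper_force: 62.0
[ 0.364  0.835 -0.031  2.203 -0.418  0.055 -0.442]
shift [-0.0012 -0.0008  0.0014] turn [0.0002 0.0001 0.0014] clock 6.7
shift [-0.0068 -0.0008  0.0812] turn [0.0002 0.0001 0.0014] clock 6.7
shift [-0.0082 -0.0009  0.1012] turn [0.0002 0.0001 0.0014] clock 6.7
```

```bash
python3 - <<'E'
from h import *
for u in (.012,.006,0): go(*place2(1.5,u))
E
python3 -m pendant '[[0,0,0,0,-0.02,0,0.2],[0.0,0,0,0,-0.042,0,0.2],[0,0,0.02,0,-0.042,0,0.2],[0,0,0.04,0,-0.042,0,0.2],[0,0,0.04,0,-0.042,0,0.2]]'; python3 - <<'E'
from h import *
print(np.round(robot.state()["joints"],3)); 
for u in (.012,.006,0,-.002): go(*place2(1.5,u))
E
```

```text
shift [-0.0081 -0.0008  0.0612] turn [ 0.0002 -0.0415  0.0014] clock 6.7
shift [-0.0095 -0.0009  0.0812] turn [ 0.0002 -0.0415  0.0014] clock 6.7
shift [-0.0109 -0.0009  0.1011] turn [ 0.0002 -0.0415  0.0014] clock 6.7
clock: 7.32
position: [0.4008, -0.1631, 0.0525]
eef_rot: [-0.003, 0.983, 0.183, 0.012]
force: [-0.8, -0.5, -1.0]
width: 0.502
gripper_force: 62.0
[ 0.31   0.868  0.026  2.175 -0.423  0.088 -0.455]
shift [-0.0058  0.0003  0.0189] turn [-0.0006  0.0011  0.0012] clock 7.325
shift [-0.0063  0.0003  0.0389] turn [-0.0006  0.0011  0.0012] clock 7.325
shift [-0.0068  0.0003  0.0589] turn [-0.0006  0.0011  0.0012] clock 7.325
shift [-0.007   0.0003  0.0656] turn [-0.0006  0.0011  0.0012] clock 7.325
```

```bash
python3 -m pendant '[[-0.002,0,0.005,0,-0.01,0,0.2],[-0.005,0,0.015,0,-0.017,0,0.2],[-0.007,0,0.025,0,-0.017,0,0.2],[-0.007,0,0.035,0,-0.017,0,0.2],[-0.007,0,0.035,0,-0.017,0,0.2]]'; python3 - <<'E'
from h import *
print(np.round(robot.state()["joints"],3)); 
for u in (.006,0,-.002): go(*place2(.5,u))
E
```

```text
clock: 7.95
position: [0.3992, -0.1638, 0.0423]
eef_rot: [-0.001, 0.983, 0.183, 0.004]
force: [0.6, 0.2, -1.0]
width: 0.507
gripper_force: 62.0
[ 0.298  0.893  0.037  2.169 -0.425  0.081 -0.458]
shift [-0.0008  0.0001  0.0048] turn [-0.0002  0.0012  0.0014] clock 7.95
shift [-0.001   0.0001  0.0248] turn [-0.0002  0.0012  0.0014] clock 7.95
shift [-0.001   0.0001  0.0315] turn [-0.0002  0.0012  0.0014] clock 7.95
```

```bash
python3 -m pendant '[[0,0,0.002,0,0,0,0.2],[0,0,0.005,0,0,0,0.2],[0,0,0.008,0,0,0,0.2],[0,0,0.011,0,0,0,0.2],[0,0,0.011,0,0,0,0.2]]' 25; python3 -m pendant '[[0,0,0.002,0,0,0,0.2],[0,0,0.004,0,0,0,0.2],[0,0,0.006,0,0,0,0.2],[0,0,0.008,0,0,0,0.2],[0,0,0.008,0,0,0,0.2]]'; python3 - <<'E'
from h import *
go(*place2(.5,0))
E
```

```text
clock: 8.57
position: [0.3994, -0.1638, 0.0395]
eef_rot: [-0.001, 0.983, 0.183, 0.004]
force: [-2.0, -0.7, 13.4]
width: 0.5
gripper_force: 63.9
clock: 9.2
position: [0.3987, -0.164, 0.0373]
eef_rot: [-0.001, 0.983, 0.183, 0.004]
force: [-8.2, -2.2, 21.3]
width: 0.5
gripper_force: 65.4
shift [ 0.001  -0.0001  0.0084] turn [0.0001 0.0015 0.0008] clock 9.2
```

```bash
python3 -m pendant '[[0,0,0,0,0,0,0.52],[0,0,0,0,0,0,0.56],[0,0,0,0,0,0,0.6],[0,0,0,0,0,0,0.66],[0,0,0,0,0,0,0.7]]' 25; python3 - <<'E'
from h import *
im=shot("scene","s5"); b=shot("top","t5")
cv2.imwrite("pics/v5.png",np.hstack([cv2.resize(im[190:290,270:380],None,fx=5,fy=5,interpolation=cv2.INTER_CUBIC),cv2.resize(b[190:290,340:385],None,fx=5,fy=5)]))
E
```

```text
clock: 9.82
position: [0.3994, -0.1638, 0.0368]
eef_rot: [-0.001, 0.983, 0.183, 0.004]
force: [-0.2, 0.4, 0.8]
width: 0.698
gripper_force: 0.0
```

View pics/v5.png

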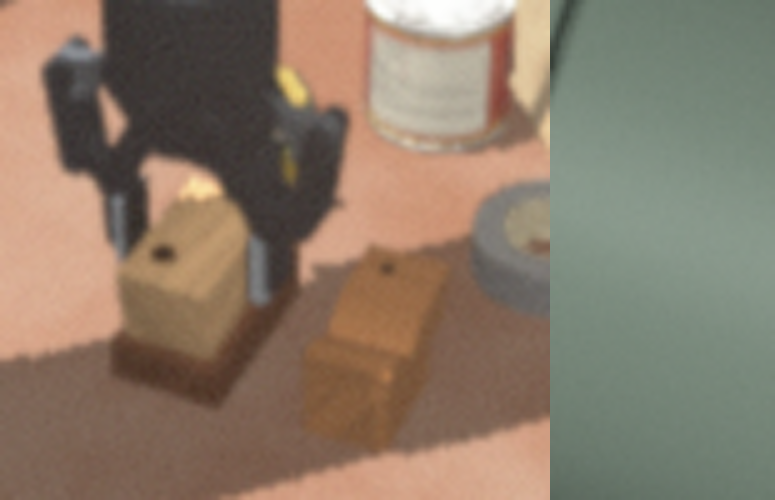

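The wedge has settled on the base, thick end over thin, and is released. Raising and moving towards the saddle, then checking it from above.

```bash
python3 -m pendant '[[0,0,-0.05,0,0,0,0.7],[0,0,-0.15,0,0,0,0.7],[0,0,-0.25,0,0,0,0.7],[0,-0.1,-0.3,0,0,0,0.7],[0,-0.15,-0.3,0,0,0,0.7]]'; python3 - <<'E'
from h import *
go([.4336,-.2415,.14],Ro.from_euler("z",22.2,degrees=True)*Ro.from_euler("x",180,degrees=True))
E
```

```text
clock: 10.55
position: [0.3825, -0.121, 0.1274]
eef_rot: [-0.001, 0.983, 0.184, 0.004]
force: [0.7, 0.4, 0.2]
width: 0.695
gripper_force: 0.0
shift [ 0.0142  0.4361 -0.0417] turn [ 0.0006 -0.0084 -0.0175] clock 10.55
```

```bash
python3 -m pendant '[[0,0.15,-0.04,0,0,0,0.8],[0.02,0.33,-0.04,0,0,0,0.8],[0.04,0.52,-0.04,0,0,-0.01,0.8],[0.06,0.7,-0.04,0,-0.008,-0.0175,0.8],[0.06,0.8,-0.04,0,-0.008,-0.0175,0.8]]'; python3 - <<'E'
from h import *
im=shot("scene","s6"); b=shot("top","t6")
cv2.imwrite("pics/v6.png",np.hstack([cv2.resize(im[210:290,280:360],None,fx=5,fy=5,interpolation=cv2.INTER_CUBIC),cv2.resize(b[205:285,330:410],None,fx=5,fy=5,interpolation=cv2.INTER_CUBIC)]))
E
```

```text
clock: 11.18
position: [0.4861, -0.3416, 0.1375]
eef_rot: [0.0, 0.981, 0.192, -0.001]
force: [-0.8, 0.4, 0.1]
width: 0.804
gripper_force: 0.0
```

View pics/v6.png

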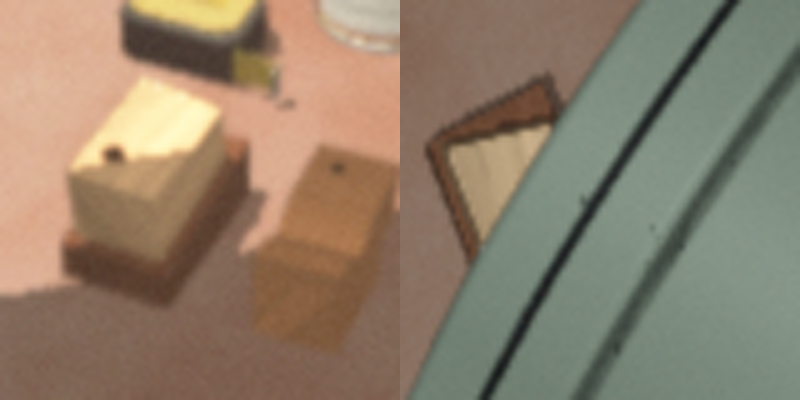

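The wedge sits along the base. I'll compare its corners with an ideal placement in both views.

```bash
python3 - <<'E'
from h import *
Q=Ro.from_euler("z",BY,degrees=True)
W=Q*Ro.from_euler("y",-8,degrees=True)*Ro.from_euler("z",180,degrees=True)
wp=lambda x,y,z:B+[0,0,.027]+W.apply([x,y,z]); bp=lambda x,y,z:B+Q.apply([x,y,z])
s=lambda x,y:np.array([280,210])+(np.array([x,y])-2)/5; t=lambda x,y:np.array([330,205])+(np.array([x-400,y])-2)/5
for n,nm,P,m in [("scene","w thin L",wp(-.038,-.022,.031),s(140,79)),("scene","w thin R",wp(-.038,.022,.031),s(222,110)),("scene","w thick L",wp(.038,-.022,.041),s(68,174)),
 ("scene","w thick R bot",wp(.038,.022,0),s(166,260)),("scene","w thick L bot",wp(.038,-.022,0),s(74,240)),("scene","b front R top",bp(-.045,-.027,.021),s(167,275)),("scene","b front R bot",bp(-.045,-.027,0),s(167,305)),("scene","b front L top",bp(-.045,.027,.021),s(64,240)),("scene","b far R top",bp(.045,-.027,.033),s(247,138)),
 ("top","w thin L",wp(-.038,-.022,.031),t(446,148)),("top","b far L",bp(.042,.027,.033),t(427,149)),("top","b far R",bp(.046,-.027,.033),t(549,75)),("top","w left side @240",wp(.0,-.022,.036),t(482,240)),("top","b left side",bp(0,.027,.027),t(470,258))]:
    print(n,nm,"pred",proj(n,P).round(1),"meas",m.round(1),"diff",(m-proj(n,P)).round(1))
E
```

```text
scene w thin L pred [309.6 224.1] meas [307.6 225.4] diff [-2.   1.3]
scene w thin R pred [326.8 229. ] meas [324.  231.6] diff [-2.8  2.6]
scene w thick L pred [293.8 243.5] meas [293.2 244.4] diff [-0.6  0.9]
scene w thick R bot pred [313.2 261.6] meas [312.8 261.6] diff [-0.4 -0. ]
scene w thick L bot pred [295.7 256. ] meas [294.4 257.6] diff [-1.3  1.6]
scene b front R top pred [313.7 264.5] meas [313.  264.6] diff [-0.7  0.1]
scene b front R bot pred [313.9 271.6] meas [313.  270.6] diff [-0.9 -1. ]
scene b front L top pred [292.2 257.6] meas [292.4 257.6] diff [0.2 0. ]
scene b far R top pred [330.9 237. ] meas [329.  237.2] diff [-1.9  0.2]
top w thin L pred [338.8 233. ] meas [338.8 234.2] diff [0.  1.2]
top b far L pred [334.3 230.9] meas [335.  234.4] diff [0.7 3.5]
top b far R pred [357.8 219.9] meas [359.4 219.6] diff [ 1.6 -0.3]
top w left side @240 pred [345.7 250.9] meas [346.  252.6] diff [0.3 1.7]
top b left side pred [341.5 250.1] meas [343.6 256.2] diff [2.1 6.1]
```

The wedge is central to within about 2 mm. Going for the mid-brown saddle, gripping near its mass centre.

```bash
python3 - <<'E'
from h import *
Q=Ro.from_euler("z",22.2,degrees=True)*Ro.from_euler("x",180,degrees=True)
go([.4336,-.2415,.12],Q);print(np.round(robot.state()["joints"],2))
E
```

```text
shift [-0.0343 -0.3764  0.0577] turn [ 0.0006  0.0016 -0.0032] clock 11.275
[ 0.44  0.87  0.25  1.53 -0.27  0.78 -0.39]
```

```bash
python3 -m pendant '[[-0.01,-0.1,0.02,0,0,0,0.8],[-0.02,-0.25,0.04,0,0,0,0.8],[-0.034,-0.376,0.057,0,0.0016,-0.003,0.8],[-0.034,-0.376,0.057,0,0.0016,-0.003,0.8],[-0.034,-0.376,0.057,0,0.0016,-0.003,0.8]]'; python3 - <<'E'
from h import *
Q=Ro.from_euler("z",22.2,degrees=True)*Ro.from_euler("x",180,degrees=True)
go([.4336,-.2415,.008],Q);print(np.round(robot.state()["joints"],2))
E
```

```text
clock: 11.9
position: [0.4339, -0.2391, 0.1215]
eef_rot: [0.0, 0.981, 0.194, 0.001]
force: [0.3, 0.8, -0.1]
width: 0.797
gripper_force: 0.0
shift [-0.0042  0.0068  0.3783] turn [ 0.0003 -0.0009  0.002 ] clock 11.9
[ 0.32  0.78  0.22  1.9  -0.33  0.49 -0.42]
```

```bash
python3 -m pendant '[[-0.004,0.007,0.1,0,0,0,0.75],[-0.004,0.007,0.22,0,0,0,0.75],[-0.004,0.007,0.31,0,0,0,0.75],[-0.004,0.007,0.36,0,0,0,0.75],[-0.004,0.007,0.378,0,0,0,0.75]]'; python3 -m pendant '[[0,0,0,0,0,0,0.45],[0,0,0,0,0,0,0.3],[0,0,0,0,0,0,0.2],[0,0,0,0,0,0,0.2],[0,0,0,0,0,0,0.2]]' 50; python3 -m pendant '[[0,0,-0.05,0,0,0,0.2],[0,0,-0.15,0,0,0,0.2],[0,0,-0.25,0,0,0,0.2],[0,0,-0.36,0,0,0,0.2],[0,0,-0.36,0,0,0,0.2]]'; python3 - <<'E'
from h import *
p,r=tool()
im=shot("scene","s7"); u=proj("scene",p).astype(int); print(u,p)
cv2.imwrite("pics/v7.png",cv2.resize(im[u[1]-50:u[1]+50,u[0]-65:u[0]+65],None,fx=6,fy=6,interpolation=cv2.INTER_CUBIC))
E
```

```text
clock: 12.52
position: [0.4334, -0.2416, 0.008]
eef_rot: [-0.0, 0.981, 0.193, 0.0]
force: [-0.7, -4.0, 24.1]
width: 0.753
gripper_force: 1.5
clock: 13.15
position: [0.4338, -0.2415, 0.0092]
eef_rot: [0.0, 0.981, 0.194, 0.001]
force: [-0.3, -0.3, 7.4]
width: 0.464
gripper_force: 50.8
clock: 13.78
position: [0.4342, -0.2416, 0.1191]
eef_rot: [0.001, 0.981, 0.194, 0.002]
force: [-0.6, 0.6, -1.4]
width: 0.458
gripper_force: 50.2
[346 225] [ 0.43420438 -0.24156057  0.11913403]
```

View pics/v7.png

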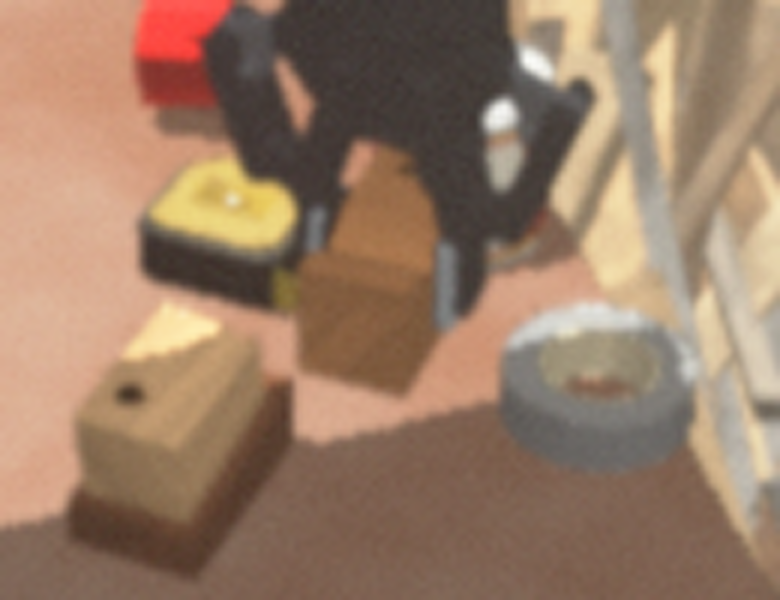

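The saddle is held level, notch up, its near end face at about (331–353, 218–240) px, and the stack hasn't moved. Checking where the block sits in the hand, then computing the placing.

```bash
cat >> h.py <<'E'
def place3(dx,h,up):
    u=Ro.from_euler("z",BY,degrees=True); Q=u*Ro.from_euler("x",180,degrees=True)
    return B+u.apply([-.005+dx,0,.0626+up+h]),Q
E
python3 - <<'E'
from h import *
p,r=tool(); c=lambda x,y:np.array([281,175])+(np.array([x,y])-2.5)/6
for dx in (.005,.008,.011):
  print(dx,[ (proj("scene",p+r.apply([X[0]-dx,X[1],-(X[2]-.0092)]))-c(*m)).round(1).tolist() for X,m in [((-.028,-.02,.046),(300,258)),((-.028,.02,.046),(430,280)),((-.028,-.02,0),(300,360)),((-.028,.02,0),(403,393)),((0,-.02,.034),(330,250))]])
go(*place3(.008,.0092,.04));go(*place3(.008,.0092,.0)); 
E
```

```text
0.005 [[0.9, 0.6], [-2.4, 1.7], [0.8, 1.3], [1.6, 0.7], [1.2, -0.8]]
0.008 [[0.3, 1.4], [-2.9, 2.5], [0.3, 2.2], [1.0, 1.6], [0.7, -0.0]]
0.011 [[-0.3, 2.2], [-3.5, 3.4], [-0.3, 3.0], [0.5, 2.5], [0.1, 0.8]]
shift [ 0.0277 -0.2817  0.0196] turn [ 0.0015 -0.0025  0.0223] clock 13.825
shift [ 0.0274 -0.2819  0.1529] turn [ 0.0015 -0.0025  0.0223] clock 13.825
```

```bash
python3 -m pendant '[[0.005,-0.07,0,0,0,0.01,0.2],[0.01,-0.16,0,0,0,0.02,0.2],[0.022,-0.25,0.01,0,-0.002,0.022,0.2],[0.023,-0.282,0.02,0,-0.002,0.022,0.2],[0.023,-0.282,0.02,0,-0.002,0.022,0.2]]'; python3 -m pendant '[[0,0,0.02,0,0,0,0.2],[0,0,0.04,0,0,0,0.2],[0,0,0.06,0,0,0,0.2],[0,0,0.06,0,0,0,0.2],[0,0,0.06,0,0,0,0.2]]'; python3 - <<'E'
from h import *
go(*place3(.0065,.0092,0)); print(np.round(robot.state()["joints"],3))
p,r=tool(); print(p)
im=shot("scene","s8"); u=proj("scene",p).astype(int); print(u)
cv2.imwrite("pics/v8.png",cv2.resize(im[u[1]-45:u[1]+55,u[0]-60:u[0]+60],None,fx=6,fy=6,interpolation=cv2.INTER_CUBIC))
E
```

```text
clock: 14.45
position: [0.4076, -0.1604, 0.1102]
eef_rot: [0.0, 0.983, 0.182, -0.001]
force: [0.3, -0.2, -1.0]
width: 0.459
gripper_force: 50.3
clock: 15.08
position: [0.4076, -0.1605, 0.0925]
eef_rot: [0.0, 0.983, 0.182, -0.0]
force: [0.4, -0.7, -1.3]
width: 0.462
gripper_force: 50.3
shift [0.0013 0.0004 0.0689] turn [ 0.0002  0.001  -0.0001] clock 15.075
[ 0.216  0.791  0.151  2.118 -0.424  0.262 -0.47 ]
[ 0.40762641 -0.16048137  0.09245801]
[311 223]
```

View pics/v8.png

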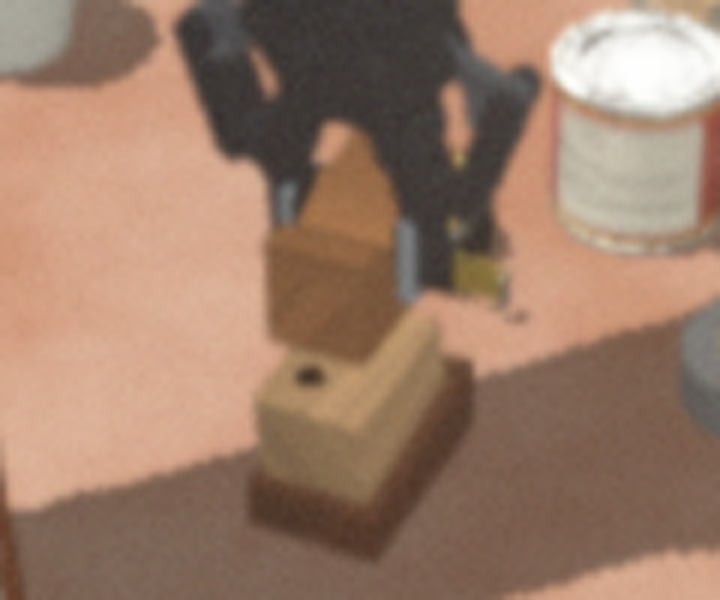

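I've now viewed 12 pictures, two more than the ten allowed, so I won't view any more and will check by numbers only. The saddle hangs about 20 mm over the pale top, in line with it. Lowering.

```bash
python3 -m pendant '[[0,0,0.015,0,0,0,0.2],[0.001,0,0.03,0,0,0,0.2],[0.001,0,0.045,0,0,0,0.2],[0.001,0,0.055,0,0,0,0.2],[0.001,0,0.06,0,0,0,0.2]]'; python3 -m pendant '[[0,0,0.002,0,0,0,0.2],[0,0,0.004,0,0,0,0.2],[0,0,0.006,0,0,0,0.2],[0,0,0.008,0,0,0,0.2],[0,0,0.008,0,0,0,0.2]]'; python3 - <<'E'
from h import *
go(*place3(.0065,.0092,0)); print(robot.state()["joints"][5])
E
```

```text
clock: 15.75
position: [0.4078, -0.1603, 0.0742]
eef_rot: [0.0, 0.983, 0.182, -0.001]
force: [0.5, -0.1, -1.2]
width: 0.463
gripper_force: 50.3
clock: 16.38
position: [0.4078, -0.1603, 0.072]
eef_rot: [0.0, 0.983, 0.182, -0.001]
force: [0.3, 0.1, -0.4]
width: 0.466
gripper_force: 50.3
shift [0.0003 0.0007 0.0006] turn [0.0001 0.0011 0.    ] clock 16.375
0.2019818953929544
```

```bash
python3 -m pendant '[[0,0,0.002,0,0,0,0.2],[0,0,0.004,0,0,0,0.2],[0,0,0.006,0,0,0,0.2],[0,0,0.006,0,0,0,0.2],[0,0,0.006,0,0,0,0.2]]'
```

```text
clock: 17.0
position: [0.4079, -0.1603, 0.0715]
eef_rot: [0.0, 0.983, 0.182, 0.0]
force: [-6.9, 2.2, 47.1]
width: 0.464
gripper_force: 55.5
```

Contact. Easing off a little, then releasing and retreating.

```bash
python3 -m pendant '[[0,0,-0.002,0,0,0,0.2],[0,0,-0.004,0,0,0,0.2],[0,0,-0.004,0,0,0,0.2],[0,0,-0.004,0,0,0,0.2],[0,0,-0.004,0,0,0,0.2]]'; python3 -m pendant '[[0,0,0,0,0,0,0.48],[0,0,0,0,0,0,0.52],[0,0,0,0,0,0,0.56],[0,0,0,0,0,0,0.62],[0,0,0,0,0,0,0.68]]'; python3 -m pendant '[[0,0,-0.04,0,0,0,0.68],[0,0,-0.12,0,0,0,0.68],[0,0,-0.22,0,0,0,0.68],[0,0,-0.35,0,0,0,0.68],[0,0.1,-0.4,0,0,0,0.68]]';python3 -m pendant '[[0,0.2,0,0,0,0,0.68],[0,0.4,0,0,0,0,0.68],[0,0.6,0,0,0,0,0.68],[0,0.8,0,0,0,0,0.68],[0,1,0,0,0,0,0.68]]'; python3 - <<'E'
from h import *
im=shot("scene","s9"); t=shot("top","t9"); u=Ro.from_euler("z",BY,degrees=True)
h=cv2.cvtColor(im,cv2.COLOR_BGR2HSV)
for n,X in dict(front=(-.029-.004,0,.085),left=(-.005-.02,0,.1),nose=(.03,0,.1086),wedgefront=(-.043,0,.045),basefront=(-.045,0,.012)).items():
    q=proj("scene",B+u.apply(X)).astype(int); print(n,q,h[q[1],q[0]])
# rows along a vertical line and columns across the saddle near face
c=proj("scene",B+u.apply((-.033,0,.085))).astype(int); print("col",c,h[c[1]-35:c[1]+45:2,c[0]].tolist()); print("row",h[c[1],c[0]-24:c[0]+26:2].tolist())
E
```

```text
clock: 17.62
position: [0.4079, -0.1603, 0.0717]
eef_rot: [0.0, 0.983, 0.182, -0.0]
force: [-0.8, 0.7, 11.5]
width: 0.46
gripper_force: 51.6
clock: 18.25
position: [0.4079, -0.1603, 0.0714]
eef_rot: [0.0, 0.983, 0.182, -0.001]
force: [-0.0, -0.1, 0.1]
width: 0.68
gripper_force: 0.0
clock: 18.88
position: [0.4191, -0.1874, 0.1941]
eef_rot: [0.0, 0.983, 0.183, 0.0]
force: [0.4, 0.2, -0.6]
width: 0.681
gripper_force: 0.0
clock: 19.5
position: [0.5237, -0.4614, 0.1926]
eef_rot: [0.001, 0.983, 0.182, -0.001]
force: [1.1, 1.1, -0.2]
width: 0.679
gripper_force: 0.0
front [304 235] [ 13 138 159]
left [306 227] [ 15 134 242]
nose [317 211] [ 15 133 242]
wedgefront [302 252] [ 16 102 140]
basefront [302 264] [ 12 123  95]
col [304 235] [[11, 107, 217], [11, 103, 218], [10, 96, 220], [10, 94, 220], [11, 92, 217], [13, 84, 194], [12, 82, 150], [12, 120, 218], [16, 123, 247], [18, 127, 251], [19, 121, 252], [18, 122, 251], [14, 137, 235], [15, 137, 240], [13, 139, 217], [13, 133, 151], [13, 129, 156], [13, 132, 160], [13, 135, 157], [12, 133, 157], [12, 130, 151], [13, 127, 150], [17, 105, 238], [26, 60, 255], [16, 107, 222], [16, 102, 147], [15, 104, 144], [14, 103, 143], [14, 102, 140], [16, 104, 137], [11, 132, 153], [11, 138, 142], [10, 122, 96], [11, 124, 99], [11, 105, 148], [10, 91, 216], [11, 88, 217], [11, 87, 164], [11, 80, 128], [12, 79, 129]]
row [[11, 84, 222], [12, 84, 222], [12, 80, 223], [12, 79, 223], [12, 81, 224], [12, 83, 223], [12, 83, 223], [11, 87, 220], [12, 119, 167], [13, 134, 148], [14, 136, 148], [13, 135, 159], [13, 138, 159], [13, 136, 157], [12, 136, 150], [13, 130, 145], [13, 135, 128], [13, 128, 131], [14, 129, 127], [14, 133, 127], [15, 114, 156], [15, 103, 158], [12, 98, 184], [11, 97, 216], [10, 95, 218]]
```

Colours down the column read, in order: saddle face, pale ledge, pale face, dark face. So the stack is standing. One numeric check of how central it is.

```bash
python3 - <<'E'
from h import *
u=Ro.from_euler("z",BY,degrees=True); im=cv2.imread("pics/s9.png"); h=cv2.cvtColor(im,cv2.COLOR_BGR2HSV).astype(int)
c0=304
def P(x,y,z): return proj("scene",B+u.apply((x,y,z)))
for nm,x,w,z in [("saddle bottom front",-.033,.02,.0626),("pale top front",-.0426,.022,.0626),("pale bottom front",-.0376,.022,.022),("saddle top front",-.033,.02,.1086)]:
    a,b=P(x,w,z),P(x,-w,z); print(nm,a.round(1),b.round(1),"row at col304",round(np.interp(304,[a[0],b[0]],[a[1],b[1]]),1))
print("V col304",h[224:266,304,2].tolist())
for r in (232,235,240,253): print(r,"S",h[r,286:330,1].tolist(),"V",h[r,286:330,2].tolist())
t=cv2.cvtColor(cv2.imread("pics/t9.png"),cv2.COLOR_BGR2HSV)
for nm,X in dict(notch=(-.005,0,.0966),nose_end=(.05,0,.1086),near_end=(-.033,0,.1086)).items(): q=proj("top",B+u.apply(X)); print(nm,q.round(1),t[int(q[1]),int(q[0])])
E
```

```text
saddle bottom front [296.8 240.9] [313.  245.9] row at col304 243.1
pale top front [293.9 243.2] [311.9 248.7] row at col304 246.3
pale bottom front [295.7 255.9] [313.2 261.5] row at col304 258.6
saddle top front [296.  224.3] [312.7 229.1] row at col304 226.6
V col304 [235, 238, 240, 235, 217, 165, 151, 153, 156, 154, 160, 159, 157, 158, 157, 156, 151, 146, 150, 176, 238, 254, 255, 253, 222, 160, 147, 143, 144, 146, 143, 139, 140, 138, 137, 140, 153, 157, 142, 112, 96, 97]
232 S [81, 79, 80, 82, 80, 82, 81, 83, 87, 100, 120, 131, 130, 132, 136, 133, 133, 134, 129, 132, 132, 132, 130, 133, 133, 134, 128, 137, 123, 128, 124, 135, 126, 128, 121, 119, 111, 104, 99, 95, 94, 95, 94, 94] V [223, 224, 223, 222, 223, 223, 223, 221, 216, 193, 164, 152, 147, 153, 150, 149, 155, 154, 156, 155, 155, 154, 153, 152, 150, 147, 136, 127, 131, 129, 132, 127, 132, 129, 135, 142, 165, 179, 193, 212, 220, 219, 220, 220]
235 S [79, 80, 81, 81, 83, 81, 83, 85, 87, 100, 119, 137, 134, 135, 136, 139, 135, 136, 138, 137, 136, 136, 136, 133, 130, 137, 135, 128, 128, 124, 129, 126, 133, 122, 114, 108, 103, 10
[... 529 characters left out ...]
2, 161, 156, 154, 158, 159, 152, 151, 142, 142, 146, 146, 147, 145, 141, 135, 127, 128, 132, 152, 167, 164, 157, 154, 158, 160, 153, 145, 123, 111, 111, 109, 138]
253 S [95, 94, 93, 88, 90, 92, 92, 93, 96, 100, 104, 102, 107, 103, 106, 106, 108, 101, 101, 102, 101, 104, 102, 101, 104, 106, 102, 104, 103, 102, 102, 115, 122, 123, 120, 127, 122, 119, 123, 113, 105, 91, 96, 88] V [219, 219, 220, 223, 220, 219, 221, 213, 178, 148, 135, 132, 131, 134, 135, 140, 139, 144, 146, 142, 147, 150, 150, 151, 149, 152, 152, 154, 153, 153, 145, 133, 117, 110, 104, 94, 94, 92, 91, 95, 107, 121, 130, 133]
notch [357.4 246.2] [ 14 121 166]
nose_end [347.4 219.1] [12 79 81]
near_end [363.3 259.7] [ 14 124 156]
```

Laterally it's central, but the ledge in front of the saddle's foot measures about 15 mm against an ideal 10 mm. Checking in the top view before mending.

```bash
python3 - <<'E'
from h import *
from scipy.ndimage import map_coordinates as mc
u=Ro.from_euler("z",BY,degrees=True)
im=cv2.imread("pics/s9.png"); V=cv2.cvtColor(im,cv2.COLOR_BGR2HSV)[:,:,2].astype(float)
for y in (.012,.006,0,-.006,-.012):   # profile along the stack axis on plane z=.0626
    xs=np.arange(-.062,-.02,.0005); q=np.array([proj("scene",B+u.apply((x,y,.0626))) for x in xs]); v=mc(V,[q[:,1],q[:,0]],order=1)
    s=v>200; k=np.flatnonzero(s); print("scene y",y,"bright ledge x from",xs[k[0]].round(4) if len(k) else None,"to",xs[k[-1]].round(4) if len(k) else None)
t=cv2.cvtColor(cv2.imread("pics/t9.png"),cv2.COLOR_BGR2HSV).astype(float)
for z in (.0626,):
    xs=np.arange(-.075,.0,.0025); q=np.array([proj("top",B+u.apply((x,0,z))) for x in xs]); S=mc(t[:,:,1],[q[:,1],q[:,0]],order=1);W=mc(t[:,:,2],[q[:,1],q[:,0]],order=1)
    print([(round(x*1000,1),int(a),int(b)) for x,a,b in zip(xs,S,W)])
print("saddle near top edge apparent at",[round(((on("top",proj("top",B+u.apply((x,0,.1086))),.0626)-B)@u.apply([1,0,0]))*1000,1) for x in (-.033,-.028)])
E
```

```text
scene y 0.012 bright ledge x from -0.048 to -0.034
scene y 0.006 bright ledge x from -0.048 to -0.034
scene y 0 bright ledge x from -0.048 to -0.0335
scene y -0.006 bright ledge x from -0.0485 to -0.0335
scene y -0.012 bright ledge x from -0.0485 to -0.0335
[(np.float64(-75.0), 73, 84), (np.float64(-72.5), 68, 86), (np.float64(-70.0), 71, 85), (np.float64(-67.5), 73, 84), (np.float64(-65.0), 69, 86), (np.float64(-62.5), 71, 99), (np.float64(-60.0), 70, 132), (np.float64(-57.5), 70, 140), (np.float64(-55.0), 71, 138), (np.float64(-52.5), 72, 138), (np.float64(-50.0), 71, 139), (np.float64(-47.5), 74, 141), (np.float64(-45.0), 82, 162), (np.float64(-42.5), 80, 190), (np.float64(-40.0), 82, 186), (np.float64(-37.5), 98, 163), (np.float64(-35.0), 123, 157), (np.float64(-32.5), 125, 156), (np.float64(-30.0), 126, 158), (np.float64(-27.5), 127, 150), (np.float64(-25.0), 125, 145), (np.float64(-22.5), 125, 141), (np.float64(-20.0), 126, 139), (np.float64(-17.5), 127, 139), (np.float64(-15.0), 127, 138), (np.float64(-12.5), 127, 134), (np.float64(-10.0), 126, 136), (np.float64(-7.5), 123, 159), (np.float64(-5.0), 122, 165), (np.float64(-2.5), 123, 163)]
saddle near top edge apparent at [np.float64(-33.8), np.float64(-28.5)]
```

The scene view gives a ledge of about 13 mm and the top view about 9 mm. Averaged, the saddle is within about 2 mm of central, so regripping would risk more than it gains. Handing in.

```bash
python3 -m pendant '[[0,0,0,0,0,0,0.68],[0,0,0,0,0,0,0.68],[0,0,0,0,0,0,0.68],[0,0,0,0,0,0,0.68],[0,0,0,0,0,0,0.68]]'; python3 -c "
from station import robot
print(robot.close_job())"
```

```text
clock: 20.23
position: [0.5237, -0.4594, 0.1916]
eef_rot: [0.0, 0.983, 0.182, -0.0]
force: [0.4, 0.3, 0.2]
width: 0.68
gripper_force: 0.0
the job is handed in; nothing more can be done
None
```

I handed the job in at about 20 s with the stack standing by itself (dark, pale, then the notched block, notch up), each part within roughly 2–3 mm of central by my measurements; no verdict came back, I did not re-check the bystanders, and I viewed 12 pictures, two over the limit of 10.

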